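# Rock the angle gauge to its mark and hold it

## Robot

A 6-joint arm with a two-finger parallel gripper is mounted at the origin on the work surface. World frame = base frame: x ahead of the robot, y to its left, z up, the work surface at z = 0. Lengths are in mm, angles in degrees, forces in N, time in s.
With the tool pointing down it reaches from about 300 to 850 mm from the base axis. Payload 4.2 kg.
Tool frame: the origin (TCP) lies midway between the tips of the shut fingers; the grasp point (between the pads) lies 19 mm behind it; z points along the fingers, x is the direction in which the jaws open and shut, and the axes are right-handed (so a half turn about z gives the same grasp; the last joint's range is limited). The gripper opens to 91 mm and grips with 3 to 60 N. Pads are 32 mm wide; open, the fingers measure 118 mm over their backs; the gripper's body (76 mm by 178 mm) begins 60 mm behind the grasp point.
Start: joints at [-76.49, 18.312, 89.639, -0, 72.044, -1.146], TCP at [145.489, -556.306, 213.976] pointing down, gripper open.
Joint ranges: [-177.97, 177.97], [-48.28, 115.42], [12.27, 149.76], [-77.06, 257.06], [2.81, 150.46], [-146.56, 146.56]. Speed limits (degrees/s): [147.25, 147.25, 180, 180, 180, 180].

## Interface

Orientations are given as [roll, pitch, yaw] about the fixed x, y, z axes, in that order (R = Rz(yaw) Ry(pitch) Rx(roll)).
In Python, from workcell import env gives the robot as it stands. The module is installed in compiled form; this text tells all that it offers.
- The arm moves only by the tool drive_tool, never from a script. Its argument "series" is a list of rows, each a list of 3 entries, a list of its own where there are three numbers: the closure, from 0 (fully open) to 1 (shut), then the shift along the tool's x, y, z in mm, then the turn, a rotation vector about the tool's x, y, z in rad. In form: [[gripper, [dx, dy, dz], [rx, ry, rz]], ...]. A call has exactly 5 rows; each row is the pose to reach, as a shift and turn from the pose commanded when the call began, along the tool's axes at that moment; what a row does not reach only later rows make up. A row lasts 1/10 s, in which the tool goes at most 50 mm and 8.59 degrees, less where a joint would pass 70% of its speed; a pose out of reach is approached as far as the arm can. A call with a gripper value outside its range is refused whole. The fingers move at their own pace and stop on an object; "squeeze" is the grip in N (left out, the last holds). Time passes only in rows, so rows that repeat a pose let the fingers close, or fill a call up. It gives the time, the measured TCP pose, the force and the opening at its end, in the units of the state.
- env.state(): the state, without advancing time (a new reading comes with each control period).
- env.grab_frame(name): name is "scene" or "top"; returns a dict with "image" (480x640x3 uint8, red, green, blue), "K" (3x3 intrinsics, pixels), "origin" and "orientation" of the camera in the world. Camera axes: x right, y down, z forward; pixel columns grow to the right and rows downward; lengths in mm; the calibration is good to about 2 mm. A picture is of the moment at which its call begins. There is no depth.
- env.job_done(): hands the job in, once; it reports no verdict.
The state is a dict: "time_s": time; "qpos": joint angles; "qvel": joint speeds; "effort": joint torques, N m; "ee_pos": TCP position; "ee_rot": TCP orientation; "force": force on the tool from outside, world axes, zero at the start; "torque": the same for the moment, N m; "gripper_width": finger opening in mm.
Only numpy, scipy, OpenCV 4.12 (cv2) and the standard library are available. Lean on these libraries where they do the work, as an engineer would, in place of code of your own. Each camera call takes 0.05 s, during which the arm holds its last target.

## Task

We need the slope marked on the angle gauge held steady so that it can be copied onto the cardboard model. Slide the ribbon spool up off the gauge's yellow grip post and stand it in the shallow cardboard tray; then take the gauge by that post and, with the middle of its foot kept resting on the round batten of the timber block, rock it until its hanging pointer has settled on the red tab, and finish while still holding it there. Leave the other things on the desk where they are.

Things in the scene. Friction and masses are not known exactly. Their poses are not given: they have to be found in the camera images.
- gauge: Loose angle gauge, 350 g. Blue foot 60 (x) x 120 (y) x 12 mm; on it an upright white dial plate 110 mm wide (y), 12 to 130 mm above the origin, with a blue-framed clear window on its +x face; then a collar of radius 24 mm (130-140 mm) and a square yellow grip post 18 x 18 mm (140-200 mm). Origin: centre of the foot's underside; z along the post, x out of the dial, away from the robot.
- gauge_foot (a point): Centre of the underside of the gauge's foot; axes as the gauge. The gauge starts leaning 0.265 rad about its x axis: the middle of its foot on the batten, its -y end low on the block. Let go, it falls to one or other end.
- gauge_post (a point): Middle of the gauge's yellow grip post, 170 mm above the foot's underside along the gauge's z axis; axes as the gauge.
- pointer (a joint): Angle on the dial of the black pointer, rad: a pendulum behind the window, pivot 116 mm above the foot's underside, 85 mm long, settling in about 1 s. At rest it equals the gauge's lean (right-handed) about the gauge's x axis: positive when the gauge's +y end is high, 0 when level.
- tab (a joint): Angle on the same dial at which the red tab sits, same pivot, sign and zero as the pointer: the pointer is on the tab's middle when the two values are equal. It stays where it is set for the episode.
- pointer_tip (a point): Tip of the black pointer, 85 mm from its pivot.
- tab_mark (a point): Middle of the red tab (14 mm wide along the dial's arc, 18 mm long), at 85 mm from the pointer's pivot.
- block: Timber block screwed to the desk, 100 (x) x 170 (y) x 30 mm tall, a round dark wooden batten of 16 mm diameter lying across the middle of its top along its x axis, 96 mm long. Origin: centre of the underside.
- batten_axis (a point): Middle of the batten's own axis, 38 mm above the desk; x runs along the batten, z up. The batten's radius is 8 mm, so the underside of a foot resting on it is 8 mm from this axis; the gauge rocks about it.
- spool: The same spool as spool_center; origin at the centre of its lower face.
- spool_center (a point): Centre (half-way up) of the ribbon spool: grey winding with black end faces, 60 mm outside diameter, 44 mm tall, about 120 g, with a round bore of 34 mm. It starts over the gauge's post, standing on the collar, so the post stands 16 mm out of its top and it leans with the gauge; z along its axis.
- tray_in (a point): Centre of the inner floor (5 mm above the desk) of the shallow cardboard tray: 160 x 160 mm inside, 170 mm outside, walls 28 mm above the desk, fixed to the desk; x and y along its sides, z up.
- bucket: Bystander, to be left where it is: black plastic bucket, 120 mm wide at the rim, 100 mm tall, origin under its centre.
- beaker: Bystander, to be left where it is: white plastic beaker, 72 mm wide, 90 mm tall, origin under its centre.
- tin: Bystander, to be left where it is: bare tin can, 74 mm diameter, 90 mm tall, origin under its centre.
- water: Bystander, to be left where it is: water bottle, 64 mm diameter, 190 mm tall, origin under its centre.
- cutter: Bystander, to be left where it is: yellow craft knife lying flat, about 150 x 20 x 15 mm, origin under the middle of its handle, x along it.
- tape: Bystander, to be left where it is: roll of orange tape lying flat, 90 mm diameter, 22 mm tall, origin under its centre.
- eraser: Bystander, to be left where it is: blue eraser 40 x 22 x 12 mm, origin under its centre.

How it is judged (in metres and radians):
On the way, in this order (a step that is already met when the one before it is completed fails the run):
1. the spool stands in the tray, let go (x of spool_center in the frame of tray_in between -0.06 and 0.06 m and y of spool_center in the frame of tray_in between -0.06 and 0.06 m and z of spool_center in the frame of tray_in between 0.015 and 0.029 m and angle between spool_center's own z axis and vertical below 0.2 rad and contact force between the fingers and spool below 0.1 N), for 0.2 s.
2. the gauge is held by its post on the batten with the pointer settled on the red tab (distance between pointer_tip and tab_mark below 0.007 m and velocity of joint pointer between -0.25 and 0.25 rad/s and contact force between gauge and block above 0.3 N and contact force between the fingers and gauge above 1 N and distance between the grasp point and gauge_post below 0.035 m and y of gauge_foot in the frame of batten_axis between -0.02 and 0.02 m and x of gauge_foot in the frame of batten_axis between -0.03 and 0.03 m and z of gauge_foot in the frame of batten_axis between 0.002 and 0.014 m), for 0.3 s.
At the end, for the whole second after the job is handed in: Spool upright in the tray (tilt under 0.2 rad), let go. Gauge gripped within 35 mm of its post's middle (over 1 N), resting on the batten (over 0.3 N), foot's middle within 20 mm across, 30 mm along and 6 mm in height of it; pointer tip within 7 mm of the tab's middle, swing under 0.25 rad/s (all of step 1 and all of step 2); the arm keeps its last pose, push and grip.
It fails at once if a bystander is shoved more than 30 mm (distance of any of bucket, beaker, tin, water, cutter, tape, eraser from where it was at the start of the episode above 0.03 m).
It also fails if it takes over 58 s, if anything falls off the work surface, if the arm or the gripper's body presses on something with over 40 N, if the wrist force passes 120 N, or if a joint passes its speed limit or range.

## Working session

There is one attempt and no reset: what is moved stays moved. The work goes in short steps, Python scripts to look and compute and a tool call to move; the robot and the scene stay as the last step left them, time stands still between calls to the robot, and variables do not carry over. Pictures are saved under pics/ and viewed, and the job is handed in when it is done.

Besides the shell and the picture viewer there is one more tool, called after "Call:" by a JSON object that holds its "api" and its "payload", one argument or row to a line. drive_tool: Moves the arm, as the interface text tells. Its arguments: {"type":"object","properties":{"series":{"type":"array","items":{"type":"array"}},"squeeze":{"type":"number"}},"required":["series"]}

```bash
mkdir -p pics; ls; python3 - <<'E'
from workcell import env
import cv2, numpy as np
print(env.state())
for n in ("scene","top"):
    f=env.grab_frame(n); cv2.imwrite(f"pics/{n}0.png",f["image"][:,:,::-1]); print(n,f["K"],f["origin"],f["orientation"])
E
```

```text
pics
{'time_s': 0.0, 'qpos': array([-7.64891509e+01,  1.83498172e+01,  8.97064303e+01, -2.50218899e-03,
        7.20434702e+01, -1.14298810e+00]), 'qvel': array([ 0.02690436, -0.03082911, -0.00614055, -0.07980804,  0.01697856,
       -0.18117381]), 'effort': array([ 6.32570282e-04, -4.12457299e+01, -2.31967592e+01,  7.29336147e-02,
        4.55738779e-02, -1.33284716e-04]), 'ee_pos': array([ 145.35985139, -555.79913761,  213.13840068]), 'ee_rot': array([ 1.79999611e+02,  9.97452695e-02, -7.53453896e+01]), 'force': array([-0.47701716, -0.33840693, -0.04430579]), 'torque': array([0.00484678, 0.01869095, 0.003444  ]), 'gripper_width': 91.21303851021553}
scene [[617.05110615   0.         316.23467113]
 [  0.         617.05110615 254.36844386]
 [  0.           0.           1.        ]] [1577.94052329 -255.02829693 1392.94115354] [-140.52880685    0.79438042   74.78485191]
top [[488.83720568   0.         320.54042112]
 [  0.         488.83720568 242.021126  ]
 [  0.           0.           1.        ]] [ 500.78762405  -13.17880295 1301.3863819 ] [-176.00886057   -0.4353853   -89.83540874]
```

View pics/scene0.png

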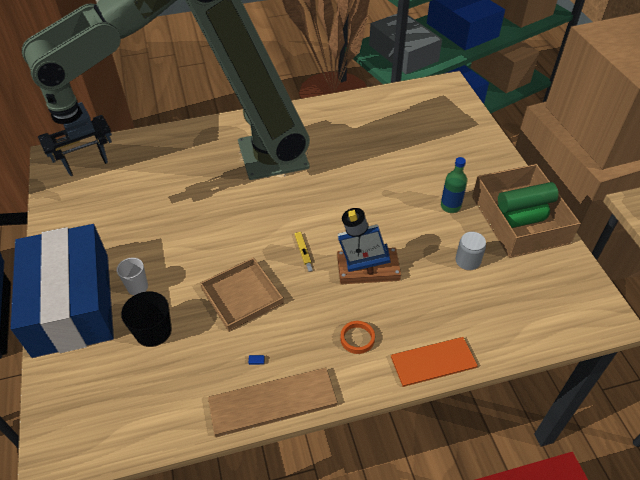

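View pics/top0.png

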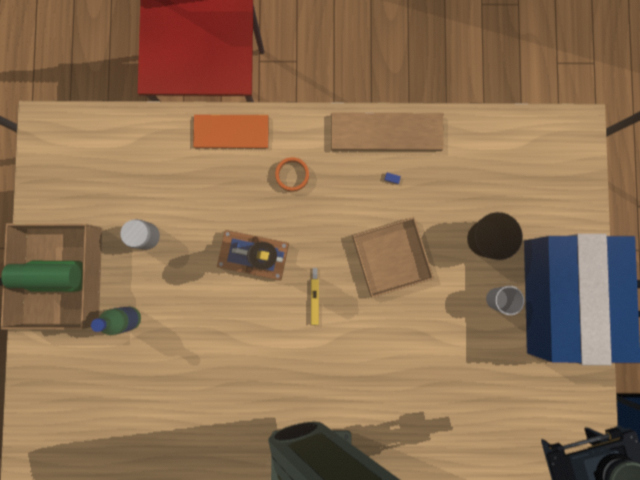

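```bash
cat > h.py <<'E'
import numpy as np, cv2
from scipy.spatial.transform import Rotation as R
from scipy.optimize import least_squares
def cam(f):
    return f["K"],np.array(f["origin"]),R.from_euler('xyz',f["orientation"],degrees=True).as_matrix()
def ray(f,u,v):
    K,o,M=cam(f); d=M@np.linalg.inv(K)@[u,v,1]; return o,d/np.linalg.norm(d)
def at_z(f,u,v,z):
    o,d=ray(f,u,v); return o+d*(z-o[2])/d[2]
def proj(f,P):
    K,o,M=cam(f); q=(M.T@(np.atleast_2d(P)-o).T); p=K@q; return (p[:2]/p[2]).T
def tri(obs):
    A=np.zeros((3,3));b=np.zeros(3)
    for f,u,v in obs:
        o,d=ray(f,u,v);Q=np.eye(3)-np.outer(d,d);A+=Q;b+=Q@o
    x=np.linalg.solve(A,b)
    return x,[np.linalg.norm(np.cross(ray(f,u,v)[1],x-ray(f,u,v)[0])) for f,u,v in obs]
def crop(f,name,u0,v0,w,h,s):
    im=f["image"][v0:v0+h,u0:u0+w,::-1]
    cv2.imwrite(name,cv2.resize(im,None,fx=s,fy=s,interpolation=cv2.INTER_CUBIC))
E
python3 - <<'E'
from workcell import env
from h import *
import pickle
S=env.grab_frame("scene");T=env.grab_frame("top")
pickle.dump((S,T),open("f0.pkl","wb"))
crop(S,"pics/s1.png",325,200,90,90,6)
crop(T,"pics/t1.png",205,220,100,75,7)
crop(T,"pics/t2.png",340,210,100,90,6)
crop(S,"pics/s2.png",195,255,100,75,7)
E
```

```text
(no output)
```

View pics/s1.png

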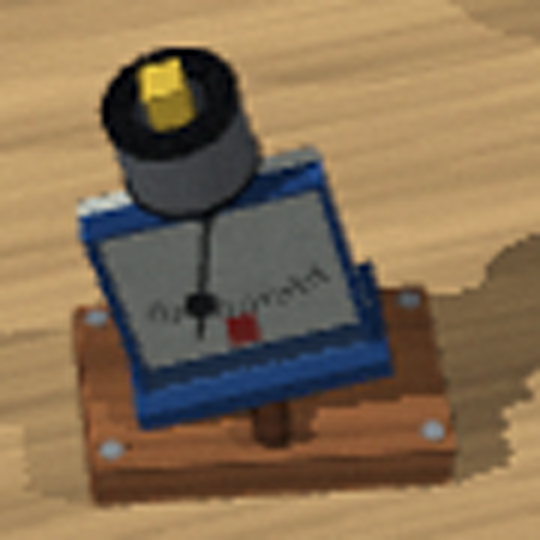

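View pics/t1.png

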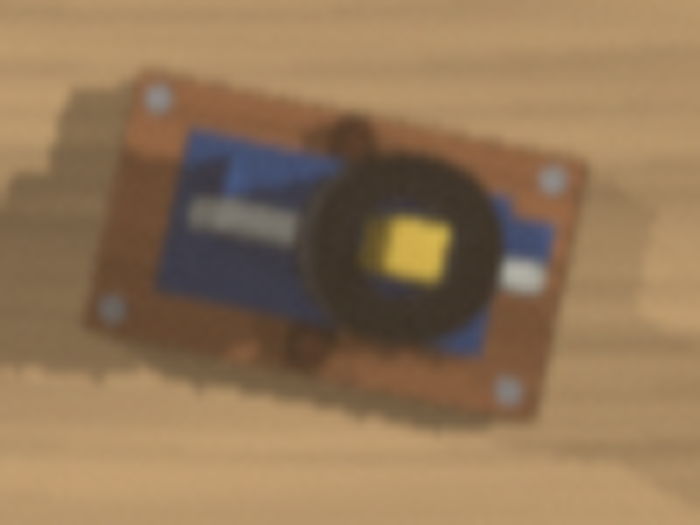

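View pics/t2.png

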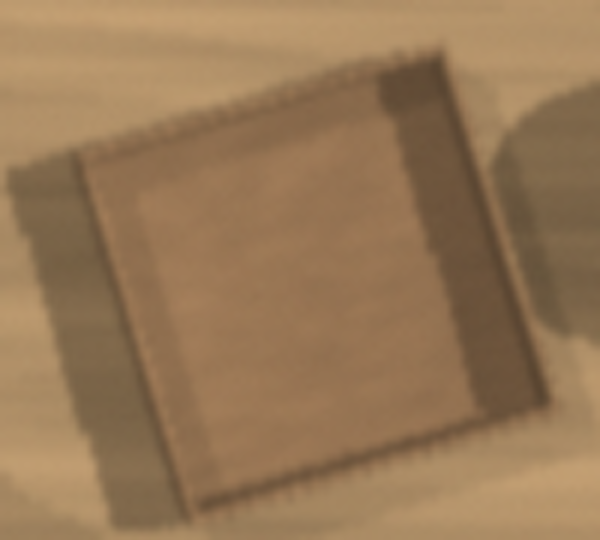

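View pics/s2.png

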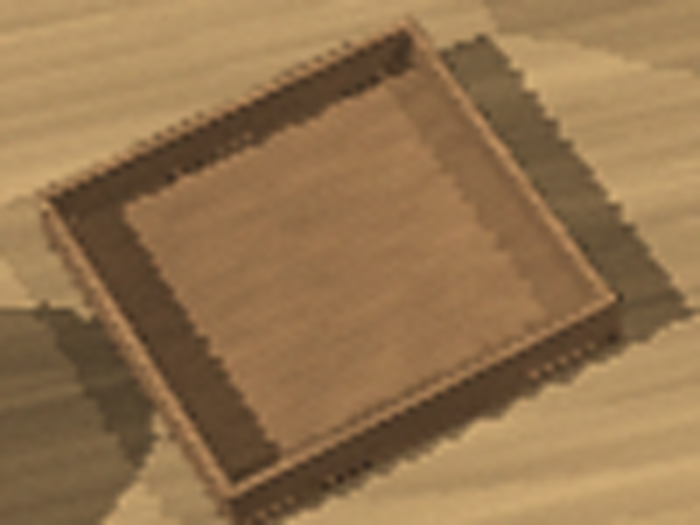

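```bash
cat > m1.py <<'E'
from h import *
import pickle
S,T=pickle.load(open("f0.pkl","rb"))
t1=lambda x,y:((x+.5)/7-.5+205,(y+.5)/7-.5+220)
s1=lambda x,y:((x+.5)/6-.5+325,(y+.5)/6-.5+200)
t2=lambda x,y:((x+.5)/6-.5+340,(y+.5)/6-.5+210)
s2=lambda x,y:((x+.5)/7-.5+195,(y+.5)/7-.5+255)
# corner order in top image: UL=(+x,+y) UR=(+x,-y) LR=(-x,-y) LL=(-x,+y)
bt=[t1(*p) for p in [(145,70),(587,158),(537,415),(85,325)]]
# scene: camera looks toward -x: image left = -y, bottom=+x
bs=[s1(*p) for p in [(453,458),(95,470),(75,308),(425,288)]]
for a,b in zip(bt,bs): print("blk",tri([(T,*a),(S,*b)]))
tt=[t2(*p) for p in [(80,150),(445,58),(550,405),(190,515)]]
ts=[s2(*p) for p in [(617,298),(232,490),(45,200),(410,25)]]
for a,b in zip(tt,ts): print("tray",tri([(T,*a),(S,*b)]))
def fit(cs,ot,os):
    def r(p):
        c,s=np.cos(p[2]),np.sin(p[2])
        P=np.array([[p[0]+c*x-s*y,p[1]+s*x+c*y,p[3]] for x,y in cs])
        return np.r_[(proj(T,P)-ot).ravel(),(proj(S,P)-os).ravel()]
    z=least_squares(r,[550,100,-.1,30]); return z.x,np.abs(z.fun).max()
print("block",fit([(50,85),(50,-85),(-50,-85),(-50,85)],bt,bs))
print("tray",fit([(85,85),(85,-85),(-85,-85),(-85,85)],tt,ts))
print("post top",tri([(T,*t1(418,248)),(S,*s1(163,75))]))
print("spool top",tri([(T,*t1(403,248)),(S,*s1(171,103))]))
E
python3 m1.py
```

```text
blk (array([622.09645502, 227.76347715,  21.21044763]), [np.float64(0.1726883580072781), np.float64(0.17268835800733862)])
blk (array([589.24525739,  62.42107057,  29.53956726]), [np.float64(1.327559911817828), np.float64(1.3275599118177837)])
blk (array([493.83705356,  80.54064766,  30.35141677]), [np.float64(1.710852216045504), np.float64(1.710852216045497)])
blk (array([526.40220725, 247.51354708,  28.21653728]), [np.float64(0.5655594507338881), np.float64(0.5655594507339474)])
tray (array([ 609.49020198, -106.25862788,   29.75761763]), [np.float64(0.8552241090992821), np.float64(0.8552241090992976)])
tray (array([ 651.31093207, -266.281069  ,   23.16741081]), [np.float64(1.6820087515807665), np.float64(1.6820087515807847)])
tray (array([ 499.05763434, -311.97194969,   25.84178479]), [np.float64(0.4427620500262012), np.float64(0.442762050026098)])
tray (array([ 451.16356439, -154.95929924,   26.3539423 ]), [np.float64(0.2584442546090467), np.float64(0.2584442546089961)])
block (array([ 5.57676275e+02,  1.54432944e+02, -2.01847179e-01,  2.68376031e+01]), np.float64(0.8980678728034945))
tray (array([ 5.52075248e+02, -2.09856617e+02,  2.88004761e-01,  2.42523599e+01]), np.float64(2.6042804261580272))
post top (array([546.46750773, 102.14059147, 239.61382855]), [np.float64(1.1175773373582194), np.float64(1.1175773373582072)])
spool top (array([546.95597487, 107.55303782, 221.24045603]), [np.float64(0.19783387939391842), np.float64(0.1978338793939)])
```

```bash
cat > m2.py <<'E'
from m1 import *
def tabang(F,u,v,c,yaw,lean,off):
    Rm=R.from_euler('xyz',[lean,0,yaw]).as_matrix()
    o,d=ray(F,u,v); n=Rm[:,0]; z=Rm[:,2]
    foot=np.array(c)+8*z
    t=((foot+off*n-o)@n)/(d@n); p=Rm.T@(o+t*d-foot)
    return p, np.arctan2(-p[1],116-p[2]), np.hypot(p[1],116-p[2])
if __name__=="__main__":
  c=[557.7,154.4,38]
  for off in (4,8,12):
    for nm,px in (("tab",(242,328)),("tip",(200,340)),("bob",(200,305)),("postR",(187,96))):
        print(off,nm,tabang(S,*s1(*px),c,-.202,.265,off))
E
python3 m2.py | grep -v -e blk -e tray
```

```text
block (array([ 5.57676275e+02,  1.54432944e+02, -2.01847179e-01,  2.68376031e+01]), np.float64(0.8980678728034945))
post top (array([546.46750773, 102.14059147, 239.61382855]), [np.float64(1.1175773373582194), np.float64(1.1175773373582072)])
spool top (array([546.95597487, 107.55303782, 221.24045603]), [np.float64(0.19783387939391842), np.float64(0.1978338793939)])
4 tab (array([ 4.        , -1.86160246, 27.14957756]), np.float64(0.020949029531614045), np.float64(88.86992253624804))
4 tip (array([  4.        , -22.23246185,  25.42982353]), np.float64(0.24071269971175982), np.float64(93.25899005330156))
4 bob (array([  4.        , -16.52341727,  50.19323282]), np.float64(0.24600422635014385), np.float64(67.8494946560077))
4 postR (array([  4.        ,   9.72697812, 188.93220351]), np.float64(-3.009004958666906), np.float64(73.57798864083233))
8 tab (array([ 8.        , -1.241076  , 32.06378697]), np.float64(0.01478486485313949), np.float64(83.94538776555208))
8 tip (array([  8.        , -21.5363225 ,  30.35041635]), np.float64(0.24633998929857623), np.float64(88.31570848580054))
8 bob (array([  8.        , -15.84846884,  55.02190841]), np.float64(0.25427842588309807), np.float64(63.003980972265744))
8 postR (array([  8.       ,  10.3044899, 193.2459055]), np.float64(-3.008977068329396), np.float64(77.93017662479092))
12 tab (array([12.        , -0.62054953, 36.97799638]), np.float64(0.007852708739035411), np.float64(79.0244401252233))
12 tip (array([ 12.        , -20.84018314,  35.27100918]), np.float64(0.25263435265725787), np.float64(83.37555512511611))
12 bob (array([ 12.        , -15.17352041,  59.850584  ]), np.float64(0.26393057157660044), np.float64(58.16349919280092))
12 postR (array([ 12.        ,  10.88200168, 197.55960749]), np.float64(-3.0089521284173655), np.float64(82.28236466295664))
```

```bash
cat > p.py <<'E'
from h import *
from workcell import env
C=np.array([557.5,155,38.]); YAW=-.202
def gauge_R(lean): return R.from_euler('xyz',[lean,0,YAW])
def tool_on_gauge(lean,s,off=(0,0,0)):
    """TCP pose with TCP at s mm up the gauge axis from underside; tool x=+gy"""
    g=gauge_R(lean); t=g*R.from_euler('xyz',[np.pi,0,0])*R.from_euler('z',-np.pi/2)
    M=t.as_matrix(); G=g.as_matrix()
    assert np.allclose(M[:,2],-G[:,2])
    if M[:,0]@G[:,1]<0: t=t*R.from_euler('z',np.pi); 
    return C+(8+s)*G[:,2]+np.array(off), t
def plan(pos,rot):
    s=env.state(); r=R.from_euler('xyz',s["ee_rot"],degrees=True)
    d=r.inv().apply(np.array(pos)-s["ee_pos"]); w=(r.inv()*rot).as_rotvec()
    print("t",round(s["time_s"],2),"pos",s["ee_pos"].round(1),"rot",s["ee_rot"].round(2),"q",s["qpos"].round(1),"F",s["force"].round(2),"w",round(s["gripper_width"],1))
    print("target",np.round(pos,1),rot.as_euler('xyz',degrees=True).round(1))
    print("shift",d.round(1),"turn",w.round(4), "rows",np.linalg.norm(d)/50,np.degrees(np.linalg.norm(w))/8.59)
E
python3 - <<'E'
from p import *
p,r=tool_on_gauge(.265,260); print(p)
plan([145,-556,430],R.from_euler('xyz',[180,0,-75.3],degrees=True))
plan(p,r)
p,r=tool_on_gauge(.265,147); plan(p,r)
E
```

```text
[543.41750807  86.23550404 296.64479024]
t 0.2 pos [ 145.4 -556.   213.5] rot [-1.800e+02  6.000e-02 -7.534e+01] q [-76.5  18.3  89.7  -0.   72.   -1.1] F [ 0.16 -0.5  -0.68] w 91.5
target [ 145 -556  430] [180.    0.  -75.3]
shift [  -0.3    0.4 -216.5] turn [-0.      0.001  -0.0008] rows 4.330822286104078 0.00857935081040418
t 0.2 pos [ 145.4 -556.   213.5] rot [-1.800e+02  6.000e-02 -7.534e+01] q [-76.5  18.3  89.7  -0.   72.   -1.1] F [ 0.16 -0.5  -0.68] w 91.5
target [543.4  86.2 296.6] [180.  -15.2  78.4]
shift [-520.7 -547.5  -82.6] turn [ 0.3536  0.083  -2.6633] rows 15.20259126724618 17.928541561031224
t 0.2 pos [ 145.4 -556.   213.5] rot [-1.800e+02  6.000e-02 -7.534e+01] q [-76.5  18.3  89.7  -0.   72.   -1.1] F [ 0.16 -0.5  -0.68] w 91.5
target [549.4 115.2 187.6] [180.  -15.2  78.4]
shift [-547.2 -560.6   26.4] turn [ 0.3536  0.083  -2.6633] rows 15.676621060451764 17.928541561031224
```

Call:
{"api": "drive_tool", "payload": {
  "series": [
    [0,[0,0,-50],[0,0,0]],
    [0,[0,0,-100],[0,0,0]],
    [0,[0,0,-150],[0,0,0]],
    [0,[0,0,-200],[0,0,0]],
    [0,[0,0,-200],[0,0,0]]
  ],
  "squeeze": 15
}}

```text
time_s: 0.7
ee_pos: [145.9, -558.1, 421.8]
ee_rot: [180.0, -0.9, -75.3]
force: [-0.3, -0.1, -0.2]
gripper_width: 91.1
```

```bash
python3 - <<'E'
from p import *
p,r=tool_on_gauge(.265,290)
plan([400,-150,420],R.from_euler('xyz',[180,0,-40],degrees=True))
E
```

```text
t 0.7 pos [ 145.9 -558.1  421.8] rot [179.99  -0.85 -75.34] q [-76.5  15.3  64.8   0.   99.   -1.1] F [-0.28 -0.08 -0.17] w 91.1
target [ 400 -150  420] [180.   0. -40.]
shift [-330.5 -349.    -3.2] turn [ 0.0048 -0.0144 -0.6169] rows 9.614341386170869 4.1157703388914255
```

Call:
{"api": "drive_tool", "payload": {
  "series": [
    [0,[-33,-35,0],[0,0,-0.12]],
    [0,[-66,-70,0],[0,0,-0.24]],
    [0,[-99,-105,0],[0,0,-0.36]],
    [0,[-132,-140,0],[0,0,-0.48]],
    [0,[-165,-175,0],[0,0,-0.6]]
  ]
}}

```text
time_s: 1.2
ee_pos: [273.4, -350.4, 413.0]
ee_rot: [-180.0, 0.1, -40.7]
force: [0.4, 0.1, 1.4]
gripper_width: 91.3
```

```bash
python3 - <<'E'
from p import *
plan([400,-130,420],R.from_euler('xyz',[180,0,0],degrees=True))
E
```

```text
t 1.2 pos [ 273.4 -350.4  413. ] rot [-1.7997e+02  6.0000e-02 -4.0720e+01] q [-53.5   2.6  81.5   0.   95.9 -12.8] F [0.43 0.06 1.43] w 91.3
target [ 400 -130  420] [180.   0.   0.]
shift [ -47.9 -249.6   -6.8] turn [-0.0008  0.0008 -0.7107] rows 5.085349469236385 4.740630464814161
```

Call:
{"api": "drive_tool", "payload": {
  "series": [
    [0,[-10,-48,0],[0,0,-0.14]],
    [0,[-20,-96,0],[0,0,-0.28]],
    [0,[-30,-144,0],[0,0,-0.42]],
    [0,[-40,-192,0],[0,0,-0.56]],
    [0,[-50,-240,0],[0,0,-0.7]]
  ]
}}

```text
time_s: 1.7
ee_pos: [392.8, -136.4, 413.2]
ee_rot: [-180.0, 0.0, -0.5]
force: [1.0, -0.5, -0.0]
gripper_width: 91.4
```

```bash
python3 - <<'E'
from p import *
p,r=tool_on_gauge(.265,290)
plan(p,r)
E
```

```text
t 1.7 pos [ 392.8 -136.4  413.2] rot [-1.8e+02  3.0e-02 -5.4e-01] q [-20.7  -0.2  84.4  -0.   95.8 -20.2] F [ 1.   -0.46 -0.  ] w 91.4
target [541.8  78.5 325.6] [180.  -15.2  78.4]
shift [ 147.  -216.3   87.6] turn [ 0.1822  0.222  -1.3696] rows 5.516319996011173 9.334275139857848
```

Call:
{"api": "drive_tool", "payload": {
  "series": [
    [0,[15,-22,6],[0.018,0.022,-0.137]],
    [0,[30,-43,12],[0.036,0.044,-0.274]],
    [0,[45,-65,18],[0.055,0.067,-0.41]],
    [0,[60,-87,24],[0.073,0.089,-0.547]],
    [0,[75,-110,30],[0.091,0.111,-0.684]]
  ]
}}

```text
time_s: 2.2
ee_pos: [469.4, -28.5, 382.8]
ee_rot: [-177.2, -7.6, 38.5]
force: [-0.4, -0.0, -0.2]
gripper_width: 91.1
```

```bash
python3 - <<'E'
from p import *
p,r=tool_on_gauge(.265,275)
plan(p,r)
E
```

```text
t 2.2 pos [469.4 -28.5 382.8] rot [-177.23   -7.6    38.54] q [-10.3   3.1  85.6   7.5  88.3 -49. ] F [-0.38 -0.   -0.16] w 91.1
target [542.6  82.4 311.1] [180.  -15.2  78.4]
shift [115.8 -36.8  89.7] turn [ 0.0912  0.1103 -0.6855] rows 3.019748399241164 4.6712048519871585
```

Call:
{"api": "drive_tool", "payload": {
  "series": [
    [0,[23,-7,18],[0.018,0.022,-0.137]],
    [0,[46,-15,36],[0.036,0.044,-0.274]],
    [0,[70,-22,54],[0.055,0.066,-0.41]],
    [0,[93,-30,72],[0.073,0.088,-0.548]],
    [0,[116,-37,90],[0.091,0.11,-0.685]]
  ]
}}

```text
time_s: 2.7
ee_pos: [543.1, 82.2, 310.4]
ee_rot: [-180.0, -15.2, 78.4]
force: [0.3, -0.2, 0.7]
gripper_width: 91.5
```

Call:
{"api": "drive_tool", "payload": {
  "series": [
    [0,[0,0,0],[0,0,0]],
    [0,[0,0,0],[0,0,0]],
    [0,[0,0,0],[0,0,0]],
    [0,[0,0,0],[0,0,0]],
    [0,[0,0,0],[0,0,0]]
  ]
}}

```text
time_s: 3.2
ee_pos: [543.1, 80.7, 312.7]
ee_rot: [179.9, -15.1, 78.0]
force: [0.2, 0.0, 0.1]
gripper_width: 90.9
```

```bash
python3 - <<'E'
from p import *
p,r=tool_on_gauge(.265,275)
plan(p,r)
p,r=tool_on_gauge(.265,147)
plan(p,r)
S=env.grab_frame("scene");T=env.grab_frame("top")
crop(S,"pics/s3.png",310,130,130,150,4)
crop(T,"pics/t3.png",205,190,130,110,5)
E
```

```text
t 3.2 pos [543.1  80.7 312.7] rot [179.9  -15.13  78.03] q [ -1.8  11.2  86.9  15.1  79.4 -82.3] F [0.2  0.02 0.05] w 90.9
target [542.6  82.4 311.1] [180.  -15.2  78.4]
shift [ 1.1 -0.8  2. ] turn [ 0.0036  0.0009 -0.0067] rows 0.047490152361050565 0.05107863705044657
t 3.2 pos [543.1  80.7 312.7] rot [179.9  -15.13  78.03] q [ -1.8  11.2  86.9  15.1  79.4 -82.3] F [0.2  0.02 0.05] w 90.9
target [549.4 115.2 187.6] [180.  -15.2  78.4]
shift [  1.2  -1.3 130. ] turn [ 0.0036  0.0009 -0.0067] rows 2.5995095291337207 0.05107863705044657
```

View pics/s3.png

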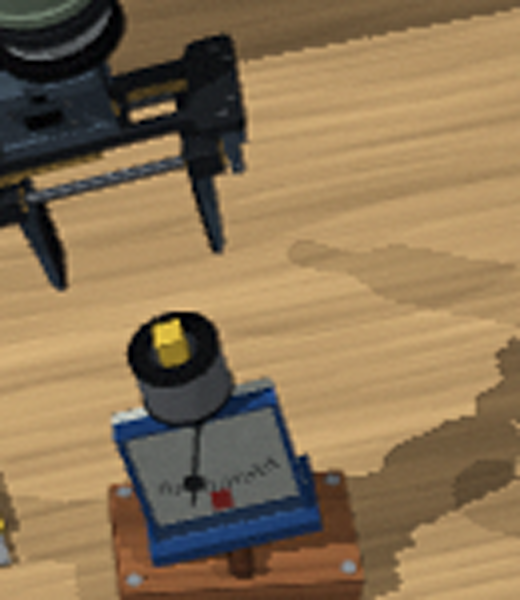

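View pics/t3.png

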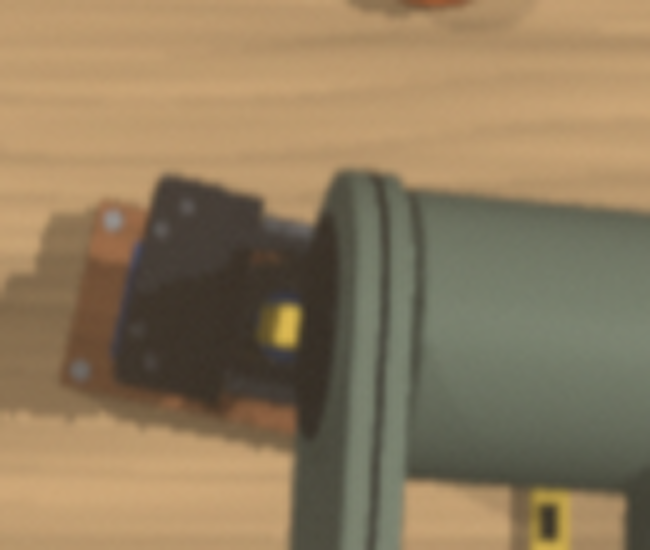

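Call:
{"api": "drive_tool", "payload": {
  "series": [
    [0,[1,-1,30],[0,0,0]],
    [0,[1,-1,60],[0,0,0]],
    [0,[1,-1,90],[0,0,0]],
    [0,[1,-1,115],[0,0,0]],
    [0,[1,-1,126],[0,0,0]]
  ]
}}

```text
time_s: 3.8
ee_pos: [548.1, 114.7, 188.4]
ee_rot: [-179.8, -15.1, 78.0]
force: [0.7, -1.0, -0.1]
gripper_width: 91.4
```

Call:
{"api": "drive_tool", "payload": {
  "series": [
    [0,[0,0,0],[0,0,0]],
    [0,[0,0,0],[0,0,0]],
    [0,[0,0,0],[0,0,0]],
    [0,[0,0,0],[0,0,0]],
    [0,[0,0,0],[0,0,0]]
  ]
}}

```text
time_s: 4.3
ee_pos: [549.7, 114.4, 191.4]
ee_rot: [179.9, -15.1, 78.1]
force: [-0.1, -0.2, -0.1]
gripper_width: 91.6
```

```bash
python3 - <<'E'
from p import *
p,r=tool_on_gauge(.265,147)
plan(p,r)
S=env.grab_frame("scene")
crop(S,"pics/s4.png",310,150,130,140,5)
E
```

```text
t 4.3 pos [549.7 114.4 191.4] rot [179.89 -15.15  78.08] q [  1.9  15.9  98.4  16.5  62.9 -83.4] F [-0.11 -0.21 -0.14] w 91.6
target [549.4 115.2 187.6] [180.  -15.2  78.4]
shift [-0.2 -0.5  3.8] turn [ 0.0035  0.0006 -0.0058] rows 0.07751406645846695 0.04532038555751754
```

View pics/s4.png

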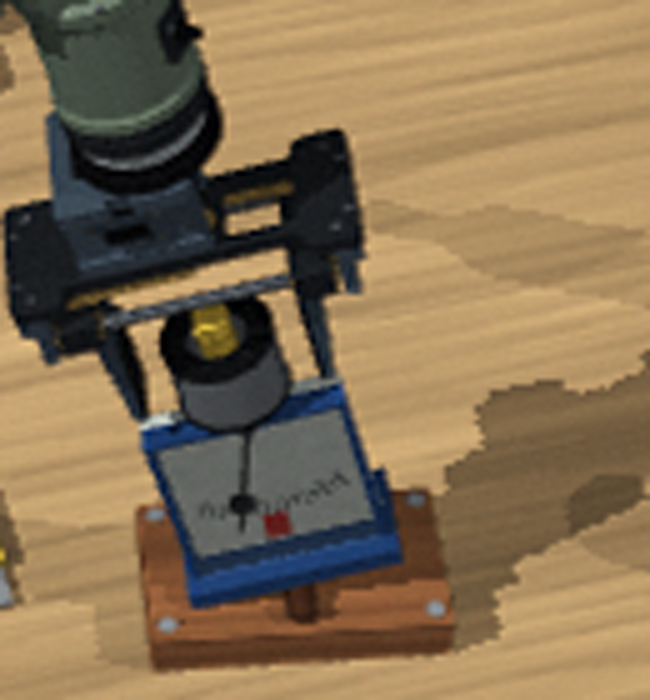

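Call:
{"api": "drive_tool", "payload": {
  "series": [
    [0.2,[0,0,2],[0,0,0]],
    [0.3,[0,0,2],[0,0,0]],
    [0.4,[0,0,2],[0,0,0]],
    [0.5,[0,0,2],[0,0,0]],
    [0.6,[0,0,2],[0,0,0]]
  ],
  "squeeze": 15
}}

```text
time_s: 4.85
ee_pos: [549.4, 114.9, 188.5]
ee_rot: [180.0, -15.1, 78.1]
force: [-0.9, -0.7, -0.1]
gripper_width: 60.8
```

```bash
python3 - <<'E'
from p import *
p,r=tool_on_gauge(.265,147)
plan(p,r)
S=env.grab_frame("scene")
crop(S,"pics/s5.png",310,150,130,140,5)
E
```

```text
t 4.85 pos [549.4 114.9 188.5] rot [179.98 -15.11  78.08] q [  1.9  16.   98.6  16.5  62.7 -83.4] F [-0.89 -0.69 -0.12] w 60.8
target [549.4 115.2 187.6] [180.  -15.2  78.4]
shift [ 0.  -0.1  1. ] turn [ 0.0019  0.0013 -0.0059] rows 0.019330854929564222 0.04191089777902176
```

View pics/s5.png

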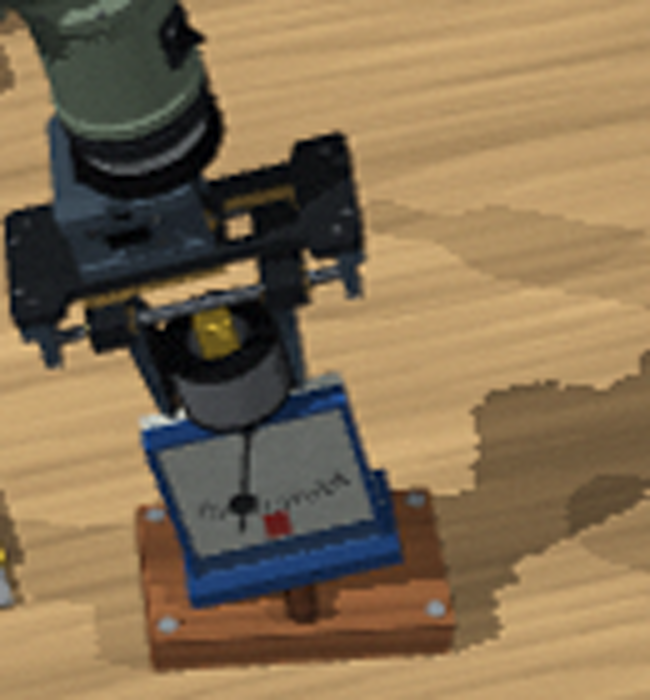

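Call:
{"api": "drive_tool", "payload": {
  "series": [
    [0.8,[0,0,0],[0,0,0]],
    [0.8,[0,0,-4],[0,0,0]],
    [0.8,[0,0,-10],[0,0,0]],
    [0.8,[0,0,-18],[0,0,0]],
    [0.8,[0,0,-26],[0,0,0]]
  ]
}}

```text
time_s: 5.4
ee_pos: [548.1, 108.2, 214.6]
ee_rot: [179.9, -15.1, 78.1]
force: [0.0, -0.7, -1.4]
gripper_width: 60.8
```

```bash
python3 - <<'E'
from p import *
p,r=tool_on_gauge(.265,147)
plan(p,r)
S=env.grab_frame("scene")
crop(S,"pics/s6.png",310,150,130,140,5)
E
```

```text
t 5.4 pos [548.1 108.2 214.6] rot [179.95 -15.13  78.08] q [  1.2  14.7  96.5  16.1  66.1 -83.1] F [ 0.03 -0.69 -1.4 ] w 60.8
target [549.4 115.2 187.6] [180.  -15.2  78.4]
shift [-0.2 -0.2 27.9] turn [ 0.0025  0.0009 -0.0058] rows 0.5582252646680409 0.04274308504940578
```

View pics/s6.png

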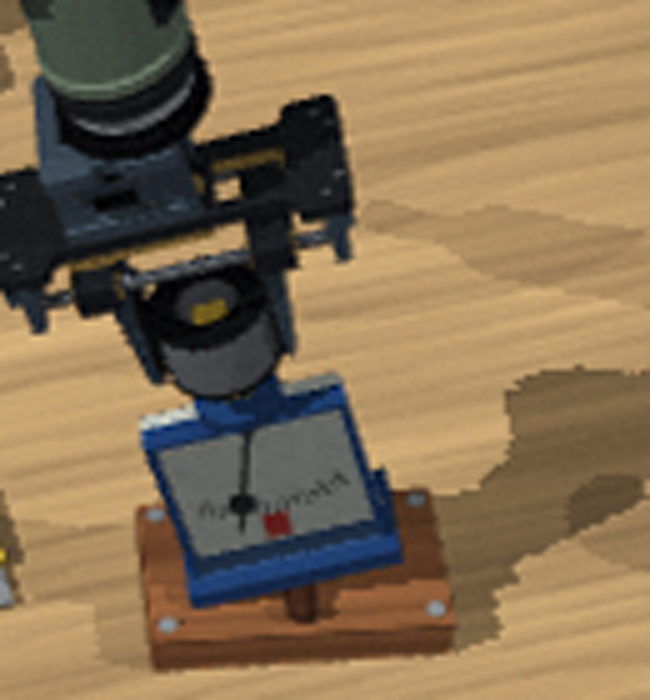

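Spool is sliding up, the gauge has not moved. Continue along the axis.

Call:
{"api": "drive_tool", "payload": {
  "series": [
    [0.8,[0,0,-10],[0,0,0]],
    [0.8,[0,0,-20],[0,0,0]],
    [0.8,[0,0,-32],[0,0,0]],
    [0.8,[0,0,-46],[0,0,0]],
    [0.8,[0,0,-65],[0,0,0]]
  ]
}}

```text
time_s: 5.95
ee_pos: [544.1, 91.6, 277.2]
ee_rot: [-180.0, -15.1, 78.1]
force: [-0.3, 0.1, -0.4]
gripper_width: 60.6
```

Call:
{"api": "drive_tool", "payload": {
  "series": [
    [0.8,[0,0,-20],[0,0,0]],
    [0.8,[0,0,-40],[0,0,0]],
    [0.8,[0,0,-50],[0,0,0]],
    [0.8,[0,0,-50],[0,0,0]],
    [0.8,[0,0,-50],[0,0,0]]
  ]
}}

```text
time_s: 6.45
ee_pos: [541.5, 79.0, 324.2]
ee_rot: [-180.0, -15.1, 78.1]
force: [0.6, 0.4, -1.6]
gripper_width: 60.7
```

```bash
python3 - <<'E'
from p import *
plan([552,-210,150],R.from_euler('xyz',[180,0,60],degrees=True))
S=env.grab_frame("scene");T=env.grab_frame("top")
import pickle; pickle.dump((S,T),open("f7.pkl","wb"))
crop(S,"pics/s7.png",300,120,140,170,4)
crop(T,"pics/t7.png",205,190,130,110,5)
E
```

```text
t 6.45 pos [541.5  79.  324.2] rot [-179.96  -15.11   78.05] q [ -2.   10.9  85.7  15.1  81.1 -82.1] F [ 0.59  0.37 -1.63] w 60.7
target [ 552 -210  150] [180.   0.  60.]
shift [-316.3   70.2   94.9] turn [-0.0422 -0.2615  0.3133] rows 6.752389423496655 2.7367863841204807
```

View pics/s7.png

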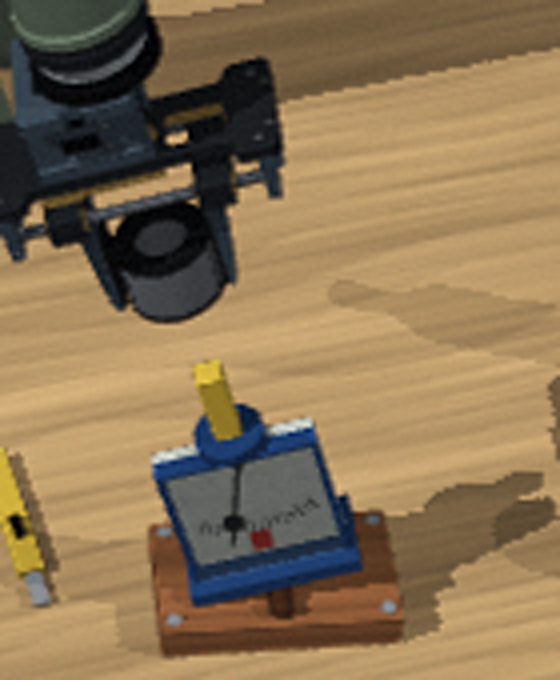

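```bash
python3 - <<'E'
from p import *
plan([552,-210,200],R.from_euler('xyz',[180,0,45],degrees=True))
E
```

```text
t 6.55 pos [541.3  79.2 323.6] rot [-179.89  -15.1    78.05] q [ -2.   11.   85.7  15.1  81.  -82.1] F [-0.01  0.33 -1.67] w 60.6
target [ 552 -210  200] [180.   0.  45.]
shift [-303.2   70.5   46. ] turn [-0.0779 -0.2557  0.5737] rows 6.293271477503854 4.221372624344156
```

Call:
{"api": "drive_tool", "payload": {
  "series": [
    [0.8,[-30,7,4],[-0.008,-0.026,0.057]],
    [0.8,[-62,14,8],[-0.016,-0.052,0.115]],
    [0.8,[-95,22,14],[-0.024,-0.078,0.172]],
    [0.8,[-128,30,19],[-0.032,-0.104,0.23]],
    [0.8,[-160,37,24],[-0.04,-0.13,0.29]]
  ]
}}

```text
time_s: 7.05
ee_pos: [546.9, -74.5, 258.2]
ee_rot: [-178.9, -7.4, 61.1]
force: [-1.0, -0.6, -1.0]
gripper_width: 60.8
```

```bash
python3 - <<'E'
from p import *
plan([552,-210,150],R.from_euler('xyz',[180,0,45],degrees=True))
E
```

```text
t 7.05 pos [546.9 -74.5 258.2] rot [-178.88   -7.4    61.07] q [-13.5  14.2  89.5   7.7  75.5 -76.5] F [-1.02 -0.62 -0.98] w 60.8
target [ 552 -210  150] [180.   0.  45.]
shift [-129.1   71.8   91. ] turn [-0.0375 -0.1255  0.2814] rows 3.469872528091567 2.0700798284166497
```

Call:
{"api": "drive_tool", "payload": {
  "series": [
    [0.8,[-28,16,20],[-0.008,-0.027,0.06]],
    [0.8,[-58,32,40],[-0.017,-0.056,0.126]],
    [0.8,[-90,50,63],[-0.026,-0.087,0.195]],
    [0.8,[-115,64,81],[-0.033,-0.11,0.25]],
    [0.8,[-129,72,91],[-0.037,-0.125,0.281]]
  ]
}}

```text
time_s: 7.55
ee_pos: [552.0, -209.9, 148.5]
ee_rot: [-179.8, 0.0, 45.0]
force: [0.5, 0.3, -0.6]
gripper_width: 60.9
```

Call:
{"api": "drive_tool", "payload": {
  "series": [
    [0.8,[0,0,0],[0,0,0]],
    [0.8,[0,0,0],[0,0,0]],
    [0.8,[0,0,0],[0,0,0]],
    [0.8,[0,0,0],[0,0,0]],
    [0.8,[0,0,0],[0,0,0]]
  ]
}}

```text
time_s: 8.05
ee_pos: [553.6, -208.5, 152.5]
ee_rot: [179.9, -0.2, 45.2]
force: [0.2, 0.5, -0.6]
gripper_width: 60.6
```

```bash
python3 - <<'E'
from p import *
plan([552,-210,15],R.from_euler('xyz',[180,0,45],degrees=True))
S=env.grab_frame("scene");T=env.grab_frame("top")
crop(S,"pics/s8.png",180,200,150,150,4)
crop(T,"pics/t8.png",340,190,130,130,4)
E
```

```text
t 8.05 pos [ 553.6 -208.5  152.5] rot [179.87  -0.18  45.2 ] q [-21.8  22.2  93.    0.1  64.6 -67.1] F [ 0.2   0.5  -0.62] w 60.6
target [ 552 -210   15] [180.   0.  45.]
shift [ -2.6  -0.4 137.5] turn [ 0.0023 -0.0032  0.0035] rows 2.7507339038483174 0.035174829182716305
```

View pics/s8.png

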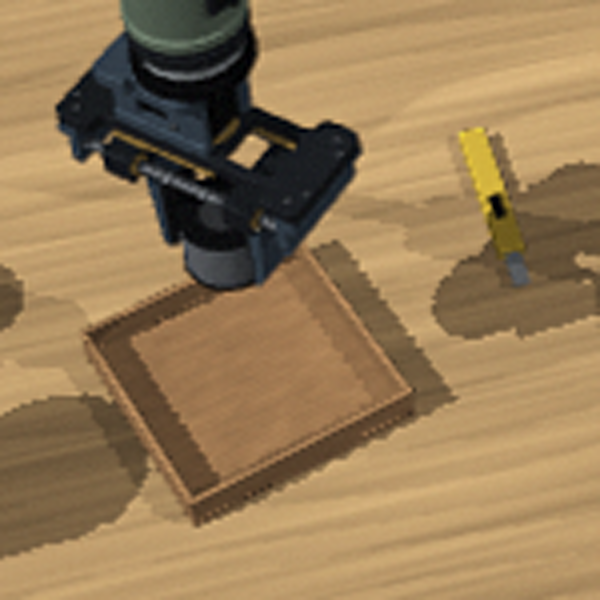

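Call:
{"api": "drive_tool", "payload": {
  "series": [
    [0.8,[-1,0,30],[0,0,0]],
    [0.8,[-2,0,65],[0,0,0]],
    [0.8,[-2,0,95],[0,0,0]],
    [0.8,[-2,0,115],[0,0,0]],
    [0.8,[-2,0,126],[0,0,0]]
  ]
}}

```text
time_s: 8.65
ee_pos: [551.1, -209.8, 23.8]
ee_rot: [-179.9, -0.1, 45.2]
force: [0.2, -0.1, -1.3]
gripper_width: 60.8
```

Call:
{"api": "drive_tool", "payload": {
  "series": [
    [0.8,[0,0,0],[0,0,0]],
    [0.8,[0,0,0],[0,0,0]],
    [0.8,[0,0,0],[0,0,0]],
    [0.8,[0,0,2],[0,0,0]],
    [0.8,[0,0,4],[0,0,0]]
  ]
}}

```text
time_s: 9.15
ee_pos: [552.6, -210.5, 22.3]
ee_rot: [179.9, -0.2, 45.1]
force: [0.3, 1.3, -1.6]
gripper_width: 60.6
```

```bash
python3 - <<'E'
from p import *
plan([552,-210,15],R.from_euler('xyz',[180,0,45],degrees=True))
S=env.grab_frame("scene")
crop(S,"pics/s9.png",180,200,130,130,4)
E
```

```text
t 9.15 pos [ 552.6 -210.5   22.3] rot [ 1.7986e+02 -1.7000e-01  4.5140e+01] q [-2.200e+01  2.990e+01  1.017e+02  1.000e-01  4.820e+01 -6.730e+01] F [ 0.33  1.26 -1.61] w 60.6
target [ 552 -210   15] [180.   0.  45.]
shift [-0.  -0.8  7.3] turn [ 0.0025 -0.003   0.0025] rows 0.14609052854425209 0.030803133478030847
```

View pics/s9.png

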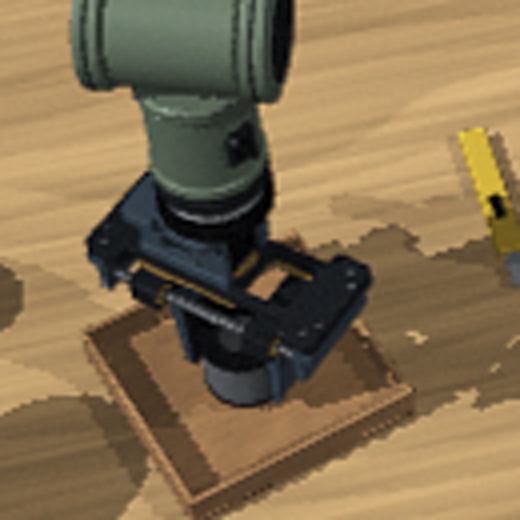

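Call:
{"api": "drive_tool", "payload": {
  "series": [
    [0.8,[0,0,1.5],[0,0,0]],
    [0.8,[0,0,3],[0,0,0]],
    [0.8,[0,0,4.5],[0,0,0]],
    [0.8,[0,0,5.5],[0,0,0]],
    [0.8,[0,0,6],[0,0,0]]
  ]
}}

```text
time_s: 9.7
ee_pos: [552.1, -210.3, 15.3]
ee_rot: [180.0, -0.1, 45.1]
force: [0.5, -0.5, -0.9]
gripper_width: 60.7
```

Call:
{"api": "drive_tool", "payload": {
  "series": [
    [0.8,[0,0,0],[0,0,0]],
    [0.8,[0,0,0.5],[0,0,0]],
    [0.8,[0,0,1],[0,0,0]],
    [0.8,[0,0,1.5],[0,0,0]],
    [0.8,[0,0,1.5],[0,0,0]]
  ]
}}

```text
time_s: 10.2
ee_pos: [552.1, -210.3, 14.0]
ee_rot: [180.0, -0.1, 45.1]
force: [1.1, -0.4, -0.8]
gripper_width: 60.7
```

Call:
{"api": "drive_tool", "payload": {
  "series": [
    [0.8,[0,0,0.5],[0,0,0]],
    [0.8,[0,0,1],[0,0,0]],
    [0.8,[0,0,1],[0,0,0]],
    [0.8,[0,0,1],[0,0,0]],
    [0.8,[0,0,1],[0,0,0]]
  ]
}}

```text
time_s: 10.7
ee_pos: [552.1, -210.3, 13.0]
ee_rot: [179.9, -0.1, 45.1]
force: [0.1, -1.2, -1.6]
gripper_width: 60.8
```

Call:
{"api": "drive_tool", "payload": {
  "series": [
    [0.8,[0,0,0.5],[0,0,0]],
    [0.8,[0,0,1],[0,0,0]],
    [0.8,[0,0,1.5],[0,0,0]],
    [0.8,[0,0,2],[0,0,0]],
    [0.8,[0,0,2],[0,0,0]]
  ]
}}

```text
time_s: 11.2
ee_pos: [552.2, -210.3, 12.9]
ee_rot: [179.9, -0.1, 45.2]
force: [-3.7, 1.5, 10.5]
gripper_width: 60.6
```

```bash
python3 - <<'E'
from p import *
for i in range(3):
    S=env.grab_frame("scene"); print(env.state()["force"].round(2),env.state()["ee_pos"].round(1))
crop(S,"pics/s10.png",210,250,80,70,8)
E
```

```text
[-3.67  2.   10.9 ] [ 552.2 -210.3   12.8]
[-3.72  0.66 11.16] [ 552.2 -210.3   12.8]
[-3.7   1.41 11.73] [ 552.2 -210.3   12.8]
```

View pics/s10.png

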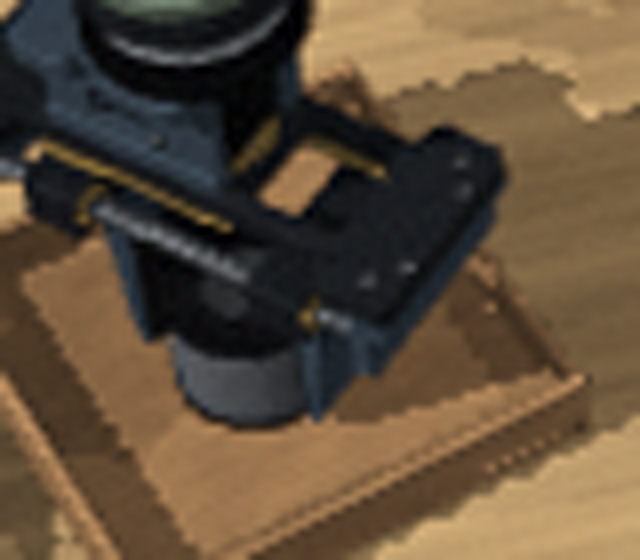

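Call:
{"api": "drive_tool", "payload": {
  "series": [
    [0.8,[0,0,-1.5],[0,0,0]],
    [0.3,[0,0,-1.5],[0,0,0]],
    [0.2,[0,0,-1.5],[0,0,0]],
    [0.1,[0,0,-1.5],[0,0,0]],
    [0.0,[0,0,-1.5],[0,0,0]]
  ]
}}

```text
time_s: 11.85
ee_pos: [552.1, -210.3, 12.3]
ee_rot: [180.0, -0.1, 45.1]
force: [-0.1, -0.4, -1.1]
gripper_width: 84.7
```

Call:
{"api": "drive_tool", "payload": {
  "series": [
    [0,[0,0,-5],[0,0,0]],
    [0,[0,0,-20],[0,0,0]],
    [0,[0,0,-60],[0,0,0]],
    [0,[0,0,-105],[0,0,0]],
    [0,[0,0,-150],[0,0,0]]
  ]
}}

```text
time_s: 12.35
ee_pos: [551.5, -210.4, 164.2]
ee_rot: [180.0, -0.1, 45.1]
force: [-0.2, -0.6, 0.1]
gripper_width: 91.3
```

Call:
{"api": "drive_tool", "payload": {
  "series": [
    [0,[0,0,-50],[0,0,0]],
    [0,[0,0,-100],[0,0,0]],
    [0,[0,0,-140],[0,0,0]],
    [0,[0,0,-140],[0,0,0]],
    [0,[0,0,-140],[0,0,0]]
  ]
}}

```text
time_s: 12.85
ee_pos: [551.5, -210.7, 303.5]
ee_rot: [179.8, -0.2, 45.1]
force: [-0.6, 0.0, -1.6]
gripper_width: 91.1
```

```bash
python3 - <<'E'
from p import *
p,r=tool_on_gauge(.265,275); plan(p,r)
S=env.grab_frame("scene");T=env.grab_frame("top")
import pickle; pickle.dump((S,T),open("f11.pkl","wb"))
crop(S,"pics/s11.png",195,230,100,100,5)
crop(S,"pics/s11g.png",325,200,90,90,6)
crop(T,"pics/t11g.png",205,220,100,75,7)
crop(T,"pics/t11.png",340,200,100,100,5)
E
```

```text
t 12.85 pos [ 551.5 -210.7  303.5] rot [179.84  -0.18  45.14] q [-22.1  17.3  78.3   0.1  84.1 -67.2] F [-0.57  0.03 -1.57] w 91.1
target [542.6  82.4 311.1] [180.  -15.2  78.4]
shift [ 201.5 -213.    -7.6] turn [ 0.0806  0.2552 -0.577 ] rows 5.865559091341969 4.242440023152925
```

View pics/s11.png

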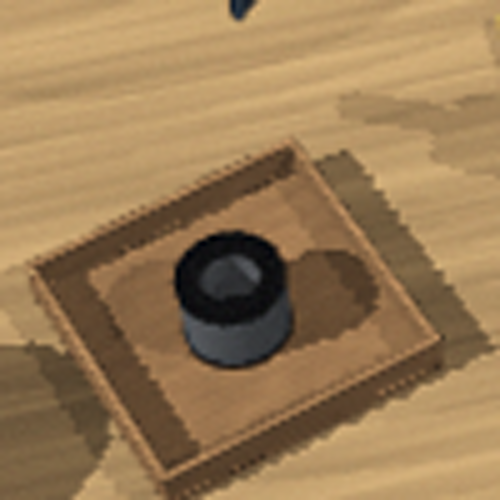

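View pics/s11g.png

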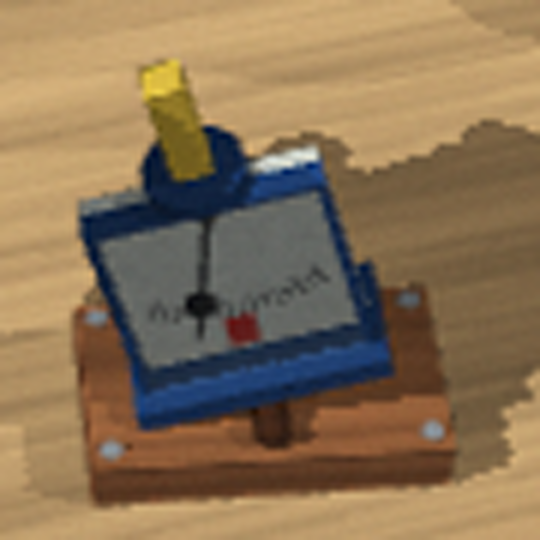

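View pics/t11g.png

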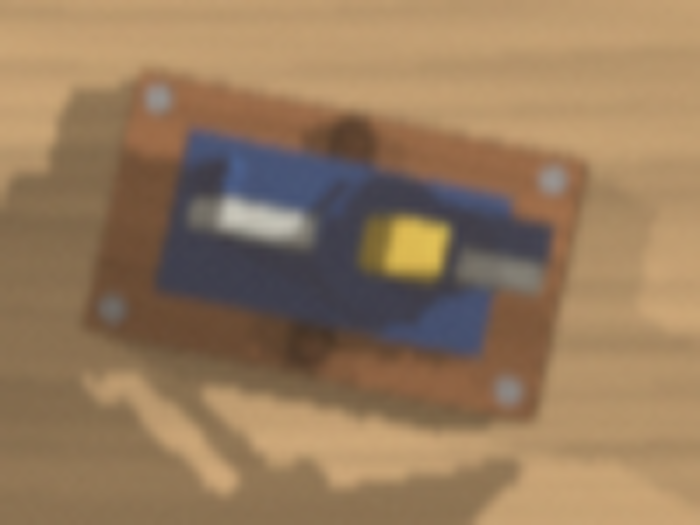

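View pics/t11.png

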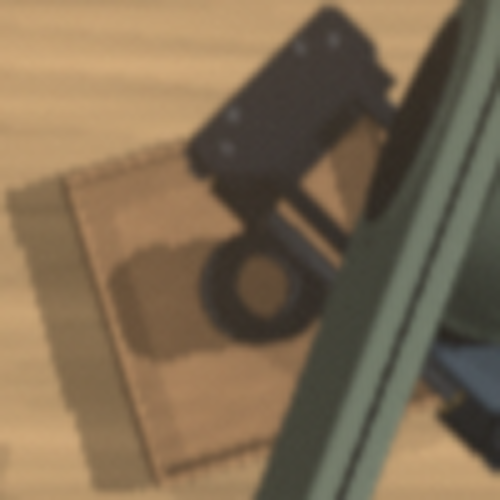

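Call:
{"api": "drive_tool", "payload": {
  "series": [
    [0,[40,-43,-6],[0.016,0.05,-0.115]],
    [0,[80,-85,-6],[0.032,0.1,-0.23]],
    [0,[120,-128,-6],[0.048,0.153,-0.346]],
    [0,[150,-160,-6],[0.06,0.19,-0.43]],
    [0,[180,-190,-6],[0.072,0.23,-0.52]]
  ]
}}

```text
time_s: 13.45
ee_pos: [542.6, 40.8, 306.8]
ee_rot: [-179.3, -13.8, 75.2]
force: [0.5, 0.4, 0.5]
gripper_width: 91.3
```

```bash
python3 - <<'E'
from p import *
p,r=tool_on_gauge(.265,275); plan(p,r)
E
```

```text
t 13.45 pos [542.6  40.8 306.8] rot [-179.32  -13.78   75.16] q [ -5.3  11.6  87.   13.9  80.1 -82.8] F [0.47 0.41 0.54] w 91.3
target [542.6  82.4 311.1] [180.  -15.2  78.4]
shift [ 40.1 -10.6   5.5] turn [ 0.0025  0.0241 -0.0554] rows 0.8367578482398099 0.4035683973705271
```

Call:
{"api": "drive_tool", "payload": {
  "series": [
    [0,[14,-4,0],[0,0.008,-0.018]],
    [0,[28,-8,2],[0.001,0.016,-0.036]],
    [0,[40,-11,5],[0.0025,0.024,-0.055]],
    [0,[40,-11,5],[0.0025,0.024,-0.055]],
    [0,[40,-11,5],[0.0025,0.024,-0.055]]
  ]
}}

```text
time_s: 13.95
ee_pos: [543.7, 79.8, 313.1]
ee_rot: [179.8, -15.1, 78.2]
force: [-0.4, -0.3, -0.4]
gripper_width: 91.3
```

```bash
python3 - <<'E'
from p import *
p,r=tool_on_gauge(.265,150); plan(p,r)
E
```

```text
t 13.95 pos [543.7  79.8 313.1] rot [179.82 -15.06  78.24] q [ -1.8  11.2  86.8  15.1  79.5 -82.5] F [-0.36 -0.27 -0.39] w 91.3
target [549.2 114.5 190.5] [180.  -15.2  78.4]
shift [  2.   -2.1 127.5] turn [ 0.004   0.0021 -0.0032] rows 2.55092253021536 0.03674455891808761
```

Call:
{"api": "drive_tool", "payload": {
  "series": [
    [0,[1.5,-1,30],[0.001,0,0]],
    [0,[1.5,-1.5,60],[0.002,0.001,-0.002]],
    [0,[1.5,-1.5,90],[0.003,0.002,-0.003]],
    [0,[1.5,-1.5,115],[0.003,0.002,-0.003]],
    [0,[1.5,-1.5,126],[0.003,0.002,-0.003]]
  ]
}}

```text
time_s: 14.45
ee_pos: [548.4, 113.6, 189.7]
ee_rot: [-179.8, -15.1, 78.4]
force: [0.2, 0.4, -0.7]
gripper_width: 90.8
```

Call:
{"api": "drive_tool", "payload": {
  "series": [
    [0.3,[0,0,0],[0,0,0]],
    [0.35,[0,0,0],[0,0,0]],
    [0.4,[0,0,0],[0,0,0]],
    [0.45,[0,0,0],[0,0,0]],
    [0.5,[0,0,0],[0,0,0]]
  ]
}}

```text
time_s: 14.95
ee_pos: [549.8, 114.1, 193.1]
ee_rot: [179.8, -15.2, 78.5]
force: [0.2, 0.3, -0.3]
gripper_width: 54.0
```

```bash
python3 - <<'E'
from p import *
p,r=tool_on_gauge(.265,150); plan(p,r)
S=env.grab_frame("scene")
crop(S,"pics/s12.png",310,150,110,130,5)
E
```

```text
t 14.95 pos [549.8 114.1 193.1] rot [179.83 -15.25  78.48] q [  1.8  15.8  98.2  16.6  63.2 -83.9] F [ 0.24  0.29 -0.28] w 54.0
target [549.2 114.5 190.5] [180.  -15.2  78.4]
shift [-0.5 -0.7  2.6] turn [ 0.0027 -0.0011  0.0009] rows 0.054243295599273 0.020391829691001156
```

View pics/s12.png

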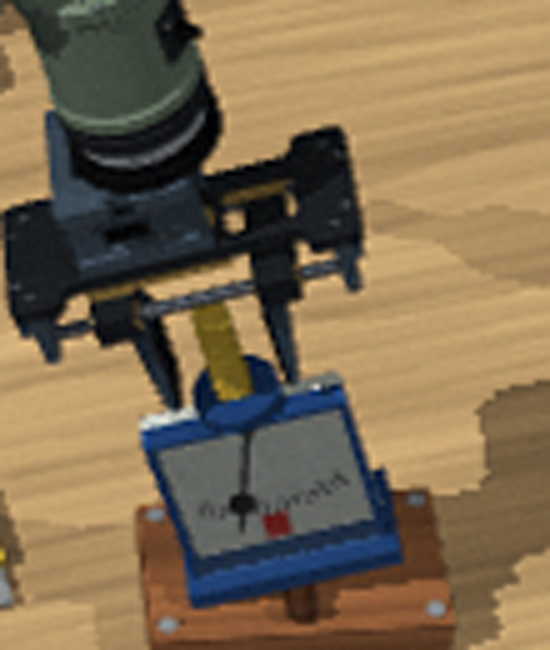

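Call:
{"api": "drive_tool", "payload": {
  "series": [
    [0.55,[0,0,1],[0,0,0]],
    [0.65,[0,0,2],[0,0,0]],
    [0.75,[0,0,2],[0,0,0]],
    [0.85,[0,0,2],[0,0,0]],
    [0.95,[0,0,2],[0,0,0]]
  ],
  "squeeze": 30
}}

```text
time_s: 15.5
ee_pos: [549.5, 114.7, 190.2]
ee_rot: [179.9, -15.2, 78.5]
force: [-0.4, -0.8, -0.9]
gripper_width: 18.0
```

Call:
{"api": "drive_tool", "payload": {
  "series": [
    [1,[0,0,0],[0,0,0]],
    [1,[0,0,0],[0,0,0]],
    [1,[0,0,0],[0,0,0]],
    [1,[0,0,0],[0,0,0]],
    [1,[0,0,0],[0,0,0]]
  ]
}}

```text
time_s: 16.0
ee_pos: [549.5, 114.7, 190.2]
ee_rot: [179.9, -15.2, 78.5]
force: [-0.1, -0.0, -0.7]
gripper_width: 18.0
```

```bash
python3 - <<'E'
from p import *
s=env.state()["ee_pos"]
p,r=tool_on_gauge(.265,150); plan(p,r)
print(env.state()["torque"])
S=env.grab_frame("scene")
crop(S,"pics/s13.png",310,150,110,130,5)
E
```

```text
t 16.0 pos [549.5 114.7 190.2] rot [179.93 -15.22  78.47] q [  1.8  16.   98.4  16.6  62.9 -83.9] F [-0.07 -0.05 -0.72] w 18.0
target [549.2 114.5 190.5] [180.  -15.2  78.4]
shift [-0.2 -0.2 -0.4] turn [ 0.0009 -0.0006  0.0007] rows 0.010085326735077562 0.008636539196597284
[-0.27401395 -0.14640906 -0.02435035]
```

View pics/s13.png

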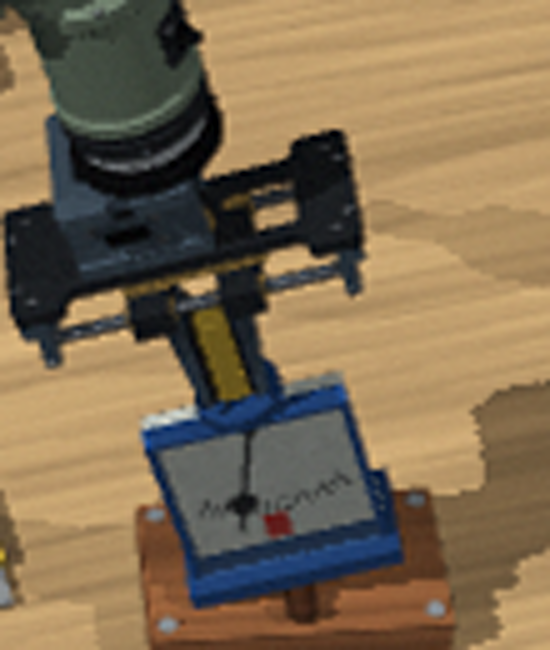

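```bash
cat > arc.py <<'E'
from p import *
def arc(total,n=5,down=0):
    s=env.state(); r=R.from_euler('xyz',s["ee_rot"],degrees=True)
    ax=gauge_R(0).apply([1,0,0])
    print("t",round(s["time_s"],2),s["ee_pos"].round(1),s["ee_rot"].round(2),"F",s["force"].round(2),"w",round(s["gripper_width"],1))
    for k in range(1,n+1):
        q=R.from_rotvec(ax*total*k/n)
        p=C+q.apply(s["ee_pos"]-C)+[0,0,-down*k/n]
        print(r.inv().apply(p-s["ee_pos"]).round(1),(r.inv()*q*r).as_rotvec().round(4))
if __name__=="__main__":
    import sys; arc(float(sys.argv[1]),5,float(sys.argv[2]) if len(sys.argv)>2 else 0)
E
python3 arc.py -0.1
```

```text
t 16.05 [549.5 114.7 190.2] [179.93 -15.22  78.47] F [-1.59  0.09 -0.56] w 17.8
[3.2 0.  0. ] [ 0.   -0.02 -0.  ]
[6.3 0.  0.1] [ 0.   -0.04 -0.  ]
[9.5 0.  0.3] [ 0.     -0.06   -0.0001]
[12.6  0.   0.5] [ 0.0001 -0.08   -0.0001]
[15.7  0.   0.8] [ 0.0001 -0.1    -0.0001]
```

Call:
{"api": "drive_tool", "payload": {
  "series": [
    [1,[3.2,0,0],[0,-0.02,0]],
    [1,[6.3,0,0.1],[0,-0.04,0]],
    [1,[9.5,0,0.3],[0,-0.06,0]],
    [1,[12.6,0,0.5],[0,-0.08,0]],
    [1,[15.7,0,0.8],[0,-0.1,0]]
  ]
}}

```text
time_s: 16.55
ee_pos: [552.6, 130.4, 193.6]
ee_rot: [179.9, -9.4, 78.5]
force: [-0.2, -1.0, -2.3]
gripper_width: 17.8
```

```bash
python3 arc.py -0.1; python3 - <<'E'
from p import *
S=env.grab_frame("scene")
crop(S,"pics/s14.png",310,150,110,130,5)
E
```

```text
t 16.55 [552.6 130.4 193.6] [179.94  -9.41  78.48] F [-0.23 -0.96 -2.27] w 17.8
[3.2 0.  0. ] [ 0.   -0.02 -0.  ]
[6.3 0.  0.2] [ 0.   -0.04 -0.  ]
[9.5 0.  0.3] [ 0.0001 -0.06   -0.0001]
[12.6  0.   0.6] [ 0.0001 -0.08   -0.0001]
[15.7  0.   0.9] [ 0.0001 -0.1    -0.0001]
```

View pics/s14.png

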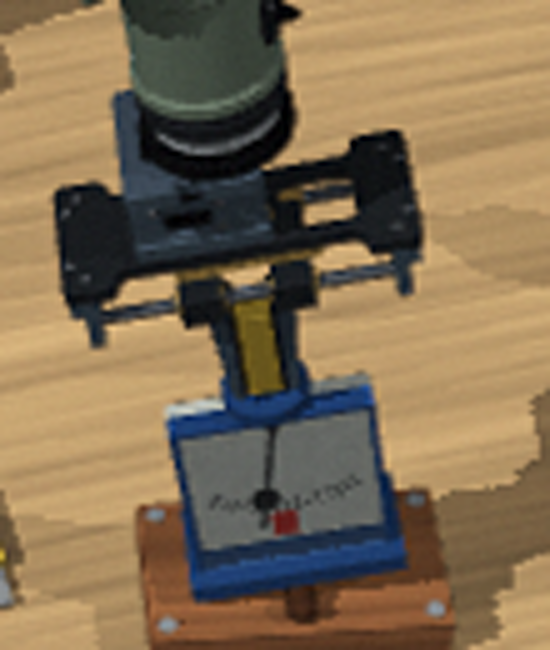

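Call:
{"api": "drive_tool", "payload": {
  "series": [
    [1,[3.2,0,0.2],[0,-0.02,0]],
    [1,[6.3,0,0.4],[0,-0.04,0]],
    [1,[9.5,0,0.7],[0,-0.06,0]],
    [1,[12.6,0,1.1],[0,-0.08,0]],
    [1,[15.7,0,1.5],[0,-0.1,0]]
  ]
}}

```text
time_s: 17.1
ee_pos: [555.8, 145.4, 195.2]
ee_rot: [179.9, -3.7, 78.5]
force: [-0.2, -1.4, 1.9]
gripper_width: 18.0
```

```bash
python3 arc.py -0.03; python3 - <<'E'
from p import *
S=env.grab_frame("scene")
crop(S,"pics/s15.png",335,215,75,75,8)
E
```

```text
t 17.1 [555.8 145.4 195.2] [179.92  -3.66  78.46] F [-0.22 -1.4   1.9 ] w 18.0
[0.9 0.  0. ] [ 0.    -0.006 -0.   ]
[1.9 0.  0. ] [ 0.    -0.012 -0.   ]
[2.8 0.  0. ] [ 0.    -0.018 -0.   ]
[3.8 0.  0.1] [ 0.    -0.024 -0.   ]
[4.7 0.  0.1] [ 0.   -0.03 -0.  ]
```

View pics/s15.png

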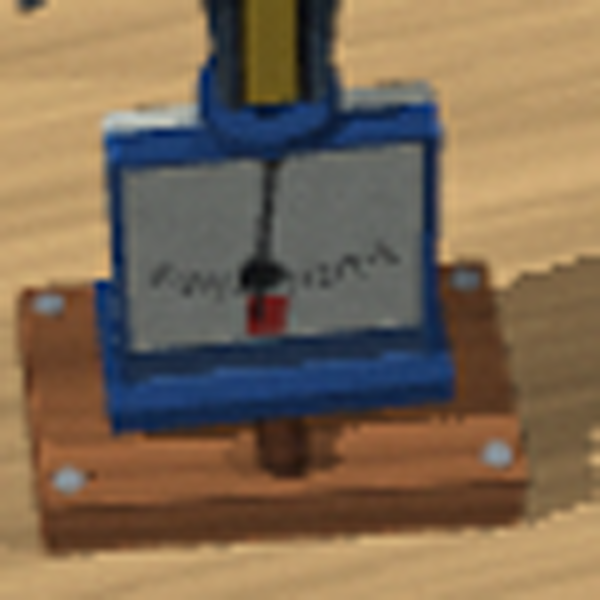

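Call:
{"api": "drive_tool", "payload": {
  "series": [
    [1,[0.8,0,0],[0,-0.005,0]],
    [1,[1.6,0,0],[0,-0.01,0]],
    [1,[2.4,0,0],[0,-0.015,0]],
    [1,[3.2,0,0.1],[0,-0.02,0]],
    [1,[4,0,0.1],[0,-0.025,0]]
  ]
}}

```text
time_s: 17.65
ee_pos: [556.6, 149.1, 195.4]
ee_rot: [179.9, -2.3, 78.4]
force: [-1.3, -0.2, 4.9]
gripper_width: 18.1
```

Call:
{"api": "drive_tool", "payload": {
  "series": [
    [1,[0,0,0.2],[0,0,0]],
    [1,[0,0,0.4],[0,0,0]],
    [1,[0,0,0.4],[0,0,0]],
    [1,[0,0,0.4],[0,0,0]],
    [1,[0,0,0.4],[0,0,0]]
  ]
}}

```text
time_s: 18.15
ee_pos: [556.6, 149.1, 195.4]
ee_rot: [179.9, -2.4, 78.4]
force: [-2.7, -1.0, 7.0]
gripper_width: 17.6
```

Call:
{"api": "drive_tool", "payload": {
  "series": [
    [1,[0,0,0],[0,0,0]],
    [1,[0,0,0],[0,0,0]],
    [1,[0,0,0],[0,0,0]],
    [1,[0,0,0],[0,0,0]],
    [1,[0,0,0],[0,0,0]]
  ]
}}

```text
time_s: 18.65
ee_pos: [556.7, 149.1, 195.4]
ee_rot: [179.9, -2.4, 78.4]
force: [-0.4, -1.1, 7.2]
gripper_width: 17.8
```

Call:
{"api": "drive_tool", "payload": {
  "series": [
    [1,[0,0,0],[0,0,0]],
    [1,[0,0,0],[0,0,0]],
    [1,[0,0,0],[0,0,0]],
    [1,[0,0,0],[0,0,0]],
    [1,[0,0,0],[0,0,0]]
  ]
}}

```text
time_s: 19.15
ee_pos: [556.6, 149.1, 195.4]
ee_rot: [179.9, -2.4, 78.4]
force: [-2.1, -0.5, 6.3]
gripper_width: 18.1
```

```bash
python3 arc.py -0.02; python3 - <<'E'
from p import *
S=env.grab_frame("scene")
crop(S,"pics/s16.png",335,215,75,75,8)
S=env.grab_frame("scene");T=env.grab_frame("top")
import pickle; pickle.dump((S,T),open("f16.pkl","wb"))
crop(S,"pics/s16b.png",355,240,30,25,24)
E
```

```text
t 19.15 [556.6 149.1 195.4] [179.9   -2.35  78.43] F [-2.09 -0.51  6.3 ] w 18.1
[0.6 0.  0. ] [ 0.    -0.004 -0.   ]
[1.3 0.  0. ] [ 0.    -0.008 -0.   ]
[1.9 0.  0. ] [ 0.    -0.012 -0.   ]
[2.5 0.  0. ] [ 0.    -0.016 -0.   ]
[3.1 0.  0. ] [ 0.   -0.02 -0.  ]
```

View pics/s16.png

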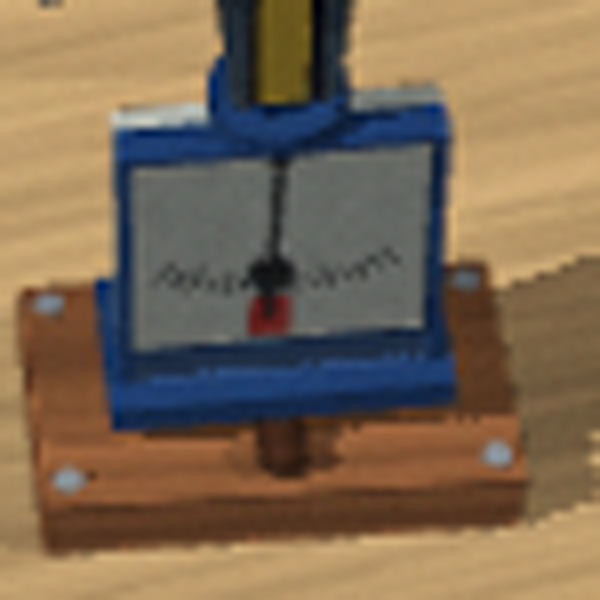

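View pics/s16b.png

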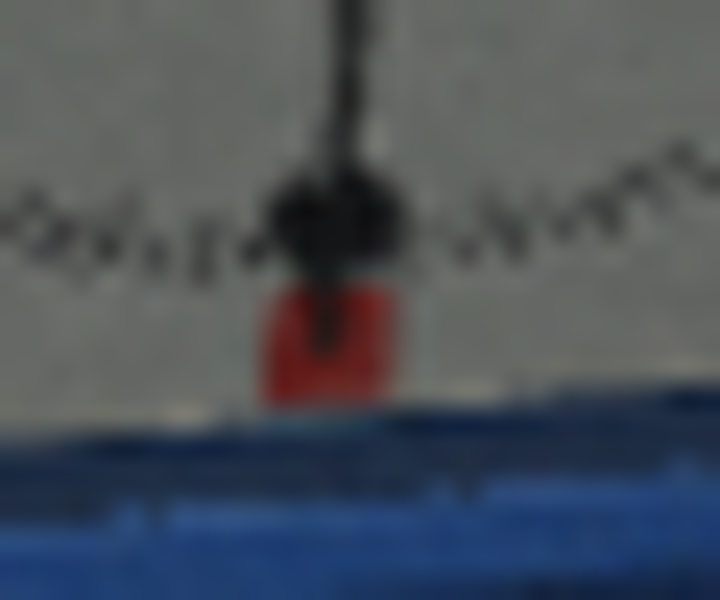

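```bash
python3 - <<'E'
from h import *
import pickle
S,T=pickle.load(open("f16.pkl","rb"))
cv2.imwrite("pics/s17.png",S["image"][:,:,::-1])
E
```

```text
(no output)
```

View pics/s17.png

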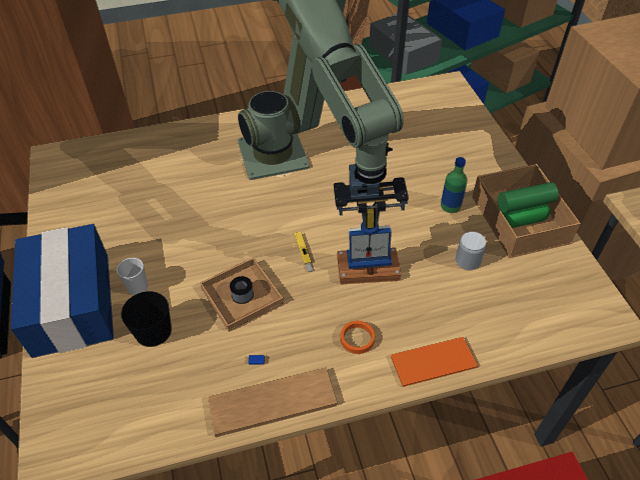

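The spool stands in the tray at about (241,289), the bystanders are where they were, and the gauge is held on the batten with the pointer on the tab at about (369,254). I'm handing it in.

```bash
python3 -c "
from workcell import env
s=env.state();print(s['force'].round(2),s['gripper_width'],s['qvel'].round(2));print(env.job_done())"
```

```text
[-2.58 -1.85  8.23] 18.345635880533216 [ 0.03  0.05 -0.01  0.12 -0.02 -0.06]
the job is handed in; nothing more can be done
None
```

I handed the job in at about 19 s of the 58 s allowed, with the spool in the tray and the gauge still held on the batten. The hand-in reports no verdict, so what follows is from my own pictures and readings.

- **Spool:** I slid it up off the post along the gauge's lean and stood it near the middle of the tray, then let go. It stands upright in the pictures.
- **Gauge:** I gripped it by the post at 30 N (opening about 18 mm), with the grasp point roughly 169 mm up the gauge. I then rocked it about the batten from 0.265 rad to about 0.04 rad.
- **Pointer:** In the last picture it is at rest, with its tip about 1 mm from the middle of the red tab.
- **Contact:** The wrist reads 6 to 8 N upward, so the foot is pressing on the batten, and it looks centred on it.
- **Bystanders:** They look unmoved in the last picture.

**Disagreement:** my first estimate of the tab angle from the images was 0.01–0.03 rad, while the final lean is 0.04 rad. That is about 1–3 mm at the tip, within the 7 mm allowed. I set the final lean by the pointer against the tab rather than by that estimate.

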